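# Index the tongue drum to its red-marked tongue and lock the table

### The arm

A 6-joint arm with a two-finger parallel gripper is mounted at the origin on the work surface. World frame = base frame: x ahead of the robot, y to its left, z up, the work surface at z = 0. Lengths are in m, angles in rad, forces in N, time in s.
With the tool pointing down it reaches from about 0.325 to 0.9 m from the base axis. Payload 6.1 kg.
Tool frame: the origin (TCP) lies midway between the tips of the shut fingers; the grasp point (between the pads) lies 19 mm behind it (ctrl.grip_point_offset is the distance from the TCP to the grasp point, in m); x points along the fingers, z is the direction in which the jaws open and shut, and the axes are right-handed (so a half turn about x gives the same grasp; the last joint's range is limited). The gripper opens to 87 mm and grips with 3 to 60 N. Pads are 19 mm wide; open, the fingers measure 117 mm over their backs; the gripper's body (75 mm by 190 mm) begins 51 mm behind the grasp point.
Start: joints at [1.003, 0.22, 1.526, -0, 1.395, -0.126], TCP at [0.267, 0.565, 0.223] pointing down, gripper open.
Joint ranges: [-2.98, 2.98], [-0.91, 2.08], [0.09, 2.57], [-1.24, 4.39], [0.2, 2.65], [-2.68, 2.68]. Speed limits (rad/s): [2.57, 2.57, 3.01, 3.14, 3.14, 3.14].

### API

Orientations are given as a rotation vector (axis times angle).
In Python, from cell import ctrl gives the robot as it stands.
- The arm moves only by the shell command python3 -m handwheel 'ROWS' [FORCE]. ROWS is JSON, a list of rows, each a list of 7 numbers: the closure, from 0 (fully open) to 1 (shut), then the shift along the tool's x, y, z in mm, then the turn, a rotation vector about the tool's x, y, z in degrees. In form: [[grip, tx, ty, tz, ax, ay, az], ...]. A call has 1 to 8 rows; each row is the pose to reach, as a shift and turn from the pose commanded when the call began, along the tool's axes at that moment; what a row does not reach only later rows make up. A row lasts 1/10 s, in which the tool goes at most 50 mm and 8.59 degrees, less where a joint would pass 70% of its speed; a pose out of reach is approached as far as the arm can. A call with a gripper value outside its range is refused whole. The fingers move at their own pace and stop on an object; FORCE is the grip in N (left out, the last holds). Time passes only in rows, so rows that repeat a pose let the fingers close. It gives the time, the measured TCP pose, the force and the opening at its end, in the units of the state.
- ctrl.observe(): the state, without advancing time (a new reading comes with each control period).
- ctrl.read_camera(name): name is "scene" or "top"; returns a dict with "img" (420x560x3 uint8, blue, green, red), "depth" (420x560 float32, m along the optical axis (not along the pixel's ray), 0 where there is no reading), "mtx" (3x3 intrinsics, pixels), "extrinsics" (4x4, takes a point from camera to world coordinates). Camera axes: x right, y down, z forward; pixel columns grow to the right and rows downward; lengths in m; the calibration is good to about 2 mm. A picture is of the moment at which its call begins.
- ctrl.hand_in(): hands the job in, once; it reports no verdict.
Trained networks look in the newest picture that a camera, given by its name, has taken for a name from the list of things; names that differ only in an ending like _2 or _b are one class to them, and where a whole thing is asked for, a point or a joint stands for the part that bears it (a point fixed in the world has none). Each returns a list of dicts, best first, with "score" (0 to 1); they miss things now and then, are a little off and sometimes report something else, mostly with a low value. They report only what shows in the picture. A call takes as long as a camera call. They do not tell look-alikes from the thing itself.
- ctrl.spot_in(camera, label): "rect" ([left, top, width, height] in pixels, round what is visible of it).
The state is a dict: "t": time; "joint_positions": joint angles; "joint_vel": joint speeds; "tau": joint torques, N m; "position": TCP position; "orientation": TCP orientation; "wrist_force": force on the tool from outside, world axes, zero at the start; "ft_torque": the same for the moment, N m; "width": opening from 0.0 (shut) to 1.0 (fully open).
Only numpy, scipy, OpenCV 4.12 (cv2) and the standard library are available. Lean on these libraries where they do the work, as an engineer would, in place of code of your own. Each camera call takes 0.05 s, during which the arm holds its last target. There are 200 camera calls.

### The job

Turn the indexing table by its black handle, the shorter way round, until the drum's red-striped tongue stands at the brass guide of the lock. Then put the red-headed locking pin from the wooden block into the guide and ease the table along by the handle until the pin drops fully home into the notch under it. Be gentle with the pin, never force it down or wrench the table against it, and leave the centre punch standing in the block.

Things in the scene. Friction and masses are not known exactly. Their poses are not given: they have to be found in the camera images.
- indexer: Fixed blue base of the indexing table; origin on the bench on the table's vertical turning axis, +y pointing to the lock post (34 mm wide, 67 mm high, 151 to 173 mm from the axis, outside the rim). The steel plate on it turns endlessly both ways against a steady drag of about 0.22 N m (2 to 3 N at the handle) and stays where left.
- plate_top (a point): Centre of the plate's top face, 45 mm above the bench, on the turning axis. The plate is 280 mm across and 12 mm thick, with 8 open notches about 12 mm wide cut right through its rim, one every 45 degrees, centred 127 mm from the axis.
- guide (a point): Centre of the upper mouth of the lock's brass guide: vertical hole 11.5 mm in diameter, 2 mm chamfer, through a brass block 32 x 30 x 16 mm, 127 mm from the turning axis, mouth 68 mm above the bench, lower end 7 mm above the plate. The pin's head rests on this mouth when the pin is home. A pin in it takes up to 25 N from the plate without harm.
- handle_mid (a point): Grip point of the black handle: upright cylinder 24 mm in diameter, spanning 80 to 120 mm above the bench (this point 102 mm), spinning freely on a stalk fixed to the plate 95 mm from the turning axis, roughly opposite the red-striped tongue.
- tongue (a point): Point on the red stripe of the drum's chosen tongue, 50 mm from the axis, 86 mm above the bench. The drum, a dark steel dome 130 mm across, top 94 mm above the bench, is clamped on the plate and turns with it. It was clamped by eye: the tongue's notch lies up to 0.06 rad (3.5 degrees, 8 mm at the rim) to either side of the stripe's radial line.
- pin_block: Fixed wooden block 120 (x) x 56 (y) x 42 mm high, origin at the centre of its underside; two vertical holes 11.5 mm in diameter, 38 mm deep, at x = -32 and +32 mm, one with the locking pin, the other with the centre punch (either way round).
- lock_pin: Loose pin, 120 to 195 g, origin at its tip, z up to the head. Shank 10 mm thick, 34 long, 1.5 mm chamfer at the tip; red head 22 mm in diameter, 34 to 70 mm above the origin. Starts upright in the block, tip 8 mm above the bench. In the guide it stands on the plate (tip at 45 mm) until a notch comes centred under it within about 1 mm; it then falls by its weight, tip at 34 mm: home.
- punch: Loose dark centre punch, origin at its tip, upright in the other hole of the block, tip 8 mm above the bench, grip 16 mm in diameter, top 88 mm above the bench. To be left standing there.
There are look-alikes about, which are no part of the job. Several things have the shape of the pin_block; the one meant has the colours described above. What is shaped like the punch but blue or turquoise is not meant.

How it is judged:
By the outcome, as a careful person would: the job done as asked, in the order asked, and still so for the second after the job is handed in, with the robot touching nothing.
It also fails if it takes over 72 s, if anything falls off the work surface, if the arm or the gripper's body presses on something with over 40 N, if the wrist force passes 120 N, or if a joint passes its speed limit or range.

## Working session

There is one attempt and no reset: what is moved stays moved. The work goes in short steps, Python scripts to look and compute and a shell command to move; the robot and the scene stay as the last step left them, time stands still between calls to the robot, and variables do not carry over. Pictures are saved under pics/ and viewed, on a budget of 10 in all, crops included, one or two more only if the job needs it, and the job is handed in when it is done.

```bash
ls; mkdir -p pics; python3 - <<'E'
from cell import ctrl
import cv2,numpy as np
s=ctrl.observe();print({k:np.round(v,3).tolist() for k,v in s.items()},ctrl.grip_point_offset)
for c in ("top","scene"):
    r=ctrl.read_camera(c);cv2.imwrite(f"pics/{c}0.png",r["img"]);np.savez(f"{c}0.npz",**r)
    print(c,np.round(r["mtx"],1).tolist(),np.round(r["extrinsics"],3).tolist())
    for l in ["indexer","guide","handle_mid","tongue","pin_block","lock_pin","punch"]:
        print(l,[(np.round(d["rect"]).tolist(),round(d["score"],2)) for d in ctrl.spot_in(c,l)][:5])
E
```

```text
pics
{'t': 0.0, 'joint_positions': [1.003, 0.221, 1.528, 0.0, 1.395, -0.126], 'joint_vel': [0.001, -0.0, 0.001, 0.0, -0.001, 0.0], 'tau': [0.001, -49.46, -38.738, 0.07, 0.057, -0.0], 'position': [0.267, 0.564, 0.221], 'orientation': [-0.879, 1.388, 0.877], 'wrist_force': [0.249, 0.032, -0.581], 'ft_torque': [0.035, 0.049, -0.072], 'width': 1.004} 0.0187
top [[507.5, 0.0, 286.7], [0.0, 507.5, 203.1], [0.0, 0.0, 1.0]] [[0.011, -0.993, 0.117, 0.319], [-1.0, -0.011, 0.003, -0.118], [-0.001, -0.117, -0.993, 1.409], [0.0, 0.0, 0.0, 1.0]]
indexer [([171.0, 118.0, 116.0, 98.0], 0.59)]
guide [([170.0, 115.0, 117.0, 95.0], 0.59)]
handle_mid [([204.0, 131.0, 10.0, 9.0], 0.64)]
tongue [([213.0, 134.0, 50.0, 54.0], 0.82)]
pin_block [([278.0, 236.0, 32.0, 48.0], 0.78), ([360.0, 162.0, 31.0, 45.0], 0.59), ([332.0, 271.0, 24.0, 48.0], 0.59)]
lock_pin [([171.0, 112.0, 117.0, 106.0], 0.58)]
punch [([359.0, 126.0, 19.0, 21.0], 0.66), ([328.0, 175.0, 11.0, 29.0], 0.63), ([374.0, 192.0, 8.0, 4.0], 0.52)]
scene [[414.9, 0.0, 278.9], [0.0, 414.9, 212.5], [0.0, 0.0, 1.0]] [[0.459, 0.642, -0.614, 1.033], [0.888, -0.328, 0.321, -0.393], [0.005, -0.693, -0.721, 0.752], [0.0, 0.0, 0.0, 1.0]]
indexer []
guide [([295.0, 200.0, 140.0, 107.0], 0.64)]
handle_mid [([398.0, 226.0, 16.0, 21.0], 0.53)]
tongue [([328.0, 218.0, 61.0, 46.0], 0.68)]
pin_block [([226.0, 180.0, 26.0, 47.0], 0.73), ([161.0, 173.0, 28.0, 41.0], 0.63), ([159.0, 269.0, 42.0, 67.0], 0.58)]
lock_pin [([174.0, 299.0, 12.0, 12.0], 0.49), ([289.0, 202.0, 142.0, 105.0], 0.15)]
punch [([204.0, 342.0, 24.0, 38.0], 0.82), ([224.0, 267.0, 19.0, 23.0], 0.7), ([169.0, 264.0, 9.0, 20.0], 0.45)]
```

```bash
python3 - <<'E'
import cv2
a=cv2.imread("pics/top0.png")[90:340,150:420];cv2.imwrite("pics/v1.png",cv2.resize(a,(800,int(250*800/270)))[:600] if 0 else cv2.resize(a,(648,600),interpolation=cv2.INTER_CUBIC))
a=cv2.imread("pics/scene0.png")[150:390,130:450];cv2.imwrite("pics/v2.png",cv2.resize(a,(800,600),interpolation=cv2.INTER_CUBIC))
E
```

```text
(no output)
```

View pics/v1.png

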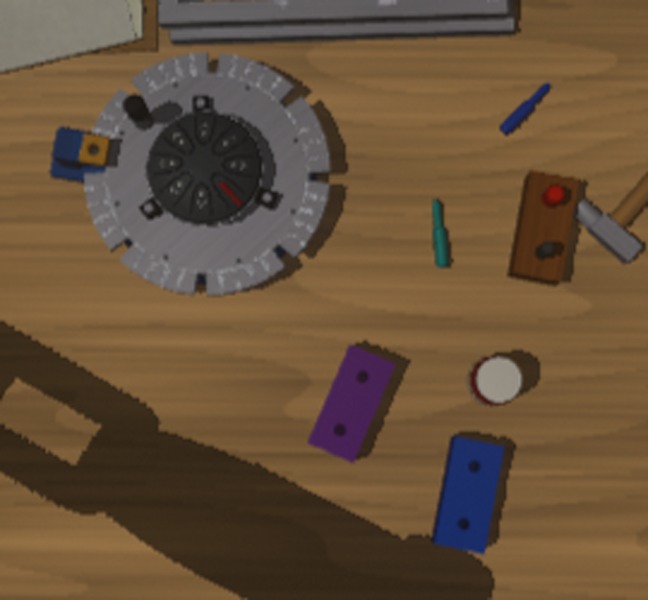

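View pics/v2.png

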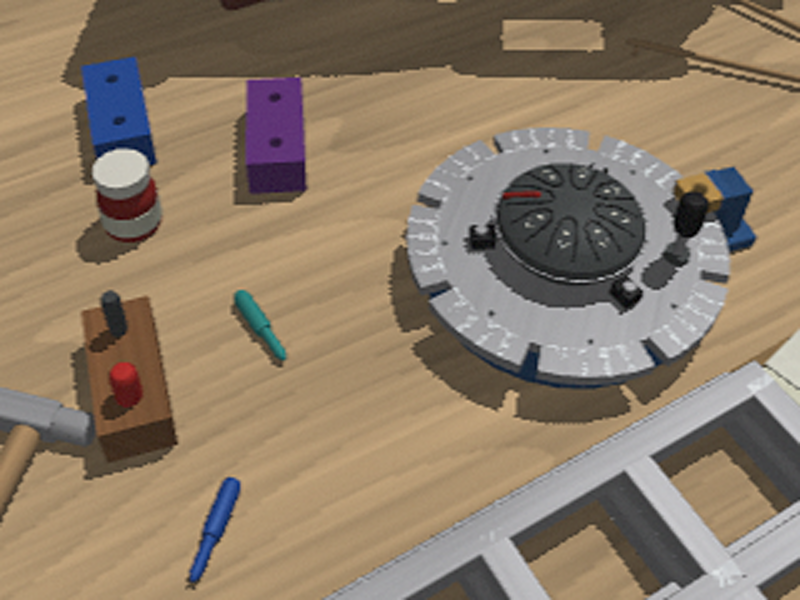

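The top view shows the right wooden block with the red pin at about (381,171) and the punch at (378,194). The table is centred near (235,160), with the brass guide at its left (190,152), the handle at (206,135) and the red stripe at (247,170), pointing lower right. The purple and blue blocks and the blue and turquoise punches are decoys.

```bash
cat > h.py <<'E'
import numpy as np,cv2
from scipy.optimize import least_squares
def ray(r,uv,z):
    uv=np.atleast_2d(uv).astype(float);M=r["mtx"];E=r["extrinsics"]
    d=np.c_[(uv-[M[0,2],M[1,2]])/[M[0,0],M[1,1]],np.ones(len(uv))]@E[:3,:3].T
    o=E[:3,3];return o+d*((z-o[2])/d[:,2])[:,None]
def cloud(r):
    h,w=r["depth"].shape;v,u=np.mgrid[:h,:w];Z=r["depth"];M=r["mtx"]
    P=np.stack([(u-M[0,2])/M[0,0]*Z,(v-M[1,2])/M[1,1]*Z,Z],-1)@r["extrinsics"][:3,:3].T+r["extrinsics"][:3,3]
    P[Z==0]=np.nan;return P
def circ(xy,R=None):
    f=lambda p:np.hypot(xy[:,0]-p[0],xy[:,1]-p[1])-(R or p[2])
    return least_squares(f,[*xy.mean(0),R or .1],loss="soft_l1",f_scale=.002).x
E
python3 - <<'E'
from h import *
for c in("top","scene"):
    r=dict(np.load(c+"0.npz"));P=cloud(r);hsv=cv2.cvtColor(r["img"],cv2.COLOR_BGR2HSV);H,S,V=[hsv[...,i].astype(int) for i in range(3)]
    box=np.zeros(H.shape,bool)
    if c=="top": box[108:218,165:292]=1
    else: box[195:312,285:437]=1
    pl=box&(abs(P[...,2]-.045)<.006)&(S<60)
    hull=cv2.convexHull(np.argwhere(pl)[:,::-1].astype(np.int32).reshape(-1,1,2))[:,0]
    X=ray(r,hull,.045);print(c,"plate n",pl.sum(),np.round(circ(X[:,:2]),4),"free R; fixed",np.round(circ(X[:,:2],.140),4))
    red=((H<8)|(H>172))&(S>130)&(V>50)
    n,L,st,ce=cv2.connectedComponentsWithStats(red.astype(np.uint8))
    for i in range(1,n):
        if st[i,4]>5: m=L==i;q=P[m];print(" red",np.round(ce[i],1),st[i].tolist(),"mean",np.round(np.nanmean(q,0),4), "z0.115?",np.round(ray(r,ce[i],.086)[0],4))
    br=box&(H>8)&(H<25)&(S>120)&(abs(P[...,2]-.068)<.006);uv=np.argwhere(br)[:,::-1]
    print(" brass",br.sum(),uv.mean(0) if len(uv) else 0,np.round(P[br].mean(0),4),[np.round(ray(r,cv2.boxPoints(cv2.minAreaRect(uv.astype(np.float32))),.068)[:,:2],4).tolist()])
    bl=box&(V<60)&(P[...,2]>.098);q=P[bl];print(" handle",bl.sum(),np.round(np.nanmean(q,0),4),np.round(np.nanmax(q,0),4),np.round(np.nanmin(q,0),4))
    bk=(H>95)&(H<125)&(S>110)&box;q=P[bk&(P[...,2]>.06)];print(" post top",len(q),np.round(q.mean(0),4) if len(q) else 0)
    wb=np.zeros(H.shape,bool)
    if c=="top":wb[155:215,355:395]=1
    else:wb[262:340,155:210]=1
    m=wb&(abs(P[...,2]-.042)<.004);uv=np.argwhere(m)[:,::-1].astype(np.float32);b=cv2.boxPoints(cv2.minAreaRect(uv));print(" block",m.sum(),np.round(ray(r,b,.042)[:,:2],4).tolist(),np.round(ray(r,b.mean(0),.042),4))
    t=wb&(P[...,2]>.06);print(" tall",[(np.round(np.nanmean(P[k],0),4).tolist(),int(k.sum())) for k in (t&red,t&~red)])
E
```

```text
top plate n 5207 [0.5917 0.0267 0.1397] free R; fixed [0.5916 0.0268 0.14  ]
 red [245.5 170.2] [242, 166, 9, 10, 29] mean [ 0.5602 -0.0042  0.0888] z0.115? [ 0.5607 -0.004   0.086 ]
 red [380. 171.] [376, 167, 9, 9, 63] mean [ 0.5653 -0.3623  0.0709] z0.115? [ 0.5625 -0.3596  0.086 ]
 red [348.3 248.9] [346, 239, 8, 19, 37] mean [ 0.3573 -0.2797  0.0476] z0.115? [ 0.3562 -0.2751  0.086 ]
 red [476.4 301.7] [425, 268, 104, 70, 5814] mean [ 0.2203 -0.6277  0.0182] z0.115? [ 0.2249 -0.603   0.086 ]
 red [223.9 358.4] [205, 344, 60, 53, 1157] mean [0.0628 0.0498 0.0104] z0.115? [0.0765 0.0408 0.086 ]
 brass 109 [188.77981651 151.88073394] [0.6128 0.1517 0.0664] [[[0.5985, 0.1682], [0.6301, 0.1641], [0.6253, 0.1338], [0.5937, 0.1379]]]
 handle 77 [0.6456 0.0958 0.1143] [0.6608 0.1118 0.125 ] [0.5583 0.0118 0.0984]
 post top 111 [0.618  0.1812 0.0657]
 block 615 [[0.4795, -0.3193], [0.598, -0.3414], [0.5883, -0.3974], [0.4699, -0.3747]] [[ 0.5336 -0.3582  0.042 ]]
 tall [([0.5647, -0.3624, 0.0742], 55), ([0.5062, -0.3524, 0.0809], 41)]
scene plate n 7383 [0.5987 0.0267 0.1414] free R; fix
[... 304 characters left out ...]
 0.0873] z0.115? [ 0.5635 -0.0034  0.086 ]
 red [182.3 244.7] [173, 241, 20, 6, 28] mean [ 0.3855 -0.307   0.0037] z0.115? [ 0.4567 -0.3165  0.086 ]
 red [179.9 303.4] [174, 295, 13, 18, 184] mean [ 0.574  -0.3633  0.0642] z0.115? [ 0.5885 -0.3642  0.086 ]
 brass 99 [409.56565657 224.54545455] [0.6148 0.1557 0.0661] [[[0.6098, 0.1312], [0.591, 0.1548], [0.6229, 0.1781], [0.6408, 0.1543]]]
 handle 136 [0.6582 0.0972 0.1124] [0.6666 0.1116 0.1205] [0.645  0.0889 0.0981]
 post top 143 [0.6242 0.182  0.0656]
 block 1150 [[0.4704, -0.3794], [0.4852, -0.3195], [0.6073, -0.3423], [0.5926, -0.3963]] [[ 0.5418 -0.3601  0.042 ]]
 tall [([0.5733, -0.3636, 0.072], 119), ([0.5131, -0.3536, 0.0766], 105)]
```

```bash
cat >> h.py <<'E'
from scipy.spatial.transform import Rotation as Rt
def plan(s,xyz,jaw=None):
    "shift (tool mm) and turn (deg) from measured pose to a TCP xyz, tool down, jaw axis at heading jaw (deg, mod 180)"
    R0=Rt.from_rotvec(s["orientation"]);A=R0.as_matrix();t=A.T@(np.array(xyz)-s["position"])*1000
    out=[]
    if jaw is not None:
        for k in(0,180):
            j=np.deg2rad(jaw+k);z=np.array([np.cos(j),np.sin(j),0]);x=np.array([0,0,-1.]);T=np.c_[x,np.cross(z,x),z]
            out.append((R0.inv()*Rt.from_matrix(T)).as_rotvec(degrees=True).round(1).tolist())
    return t.round(1).tolist(),out
def axes(s):
    A=Rt.from_rotvec(s["orientation"]).as_matrix();return A.round(3).tolist(),"jaw",round(float(np.degrees(np.arctan2(A[1,2],A[0,2]))),1)
C0=np.array([.5917,.0267])
def hp(a,r=.095,c=C0): a=np.deg2rad(a);return c+r*np.array([np.cos(a),np.sin(a)])
E
python3 - <<'E'
from h import *;from cell import ctrl
s=ctrl.observe();print(axes(s));h=hp(50.5);print(h,plan(s,[*h,.20],155),plan(s,[*h,.087],155))
E
```

```text
([[0.0, -0.904, 0.428], [0.0, 0.428, 0.904], [-1.0, -0.0, 0.0]], 'jaw', 64.7)
[0.65212743 0.10000434] ([22.6, -546.8, -255.8], [[-90.3, 0.0, 0.0], [89.7, 0.0, -0.0]]) ([135.6, -546.8, -255.8], [[-90.3, 0.0, 0.0], [89.7, 0.0, -0.0]])
```

```bash
python3 -m handwheel '[[0.3,0,-42,-20,7,0,0],[0.3,0,-84,-39,14,0,0],[0.3,0,-126,-59,21,0,0],[0.3,0,-168,-79,28,0,0],[0.3,0,-210,-98,35,0,0],[0.3,0,-252,-118,42,0,0],[0.3,0,-294,-138,49,0,0],[0.3,0,-336,-158,56,0,0]]' 10; python3 - <<'E'
from h import *;from cell import ctrl
s=ctrl.observe();print(axes(s));h=hp(50.5);print(h,plan(s,[*h,.20],155),s["t"])
E
```

```text
t: 1.6
position: [0.5044, 0.2769, 0.2228]
orientation: [-0.115, 1.567, 0.115]
wrist_force: [0.1, 0.2, 0.9]
width: 0.701
([[0.001, -0.146, 0.989], [0.0, 0.989, 0.146], [-1.0, 0.0, 0.001]], 'jaw', 8.4)
[0.65212743 0.10000434] ([22.8, -196.6, 120.3], [[-146.6, 0.0, 0.0], [33.4, 0.0, -0.0]]) 1.6
```

```bash
python3 -m handwheel '[[0.3,4,-40,24,7,0,0],[0.3,8,-80,48,14,0,0],[0.3,12,-120,72,21,0,0],[0.3,16,-160,96,28,0,0],[0.3,22,-197,120,33.4,0,0],[0.3,22,-197,120,33.4,0,0]]' 10; python3 - <<'E'
from h import *;from cell import ctrl
s=ctrl.observe();print(axes(s));h=hp(50.5);print(h,plan(s,[*h,.088],155),s["t"])
r=ctrl.read_camera("scene");cv2.imwrite("pics/v3.png",cv2.resize(r["img"][130:370,200:520],(800,600)))
E
```

```text
t: 2.2
position: [0.654, 0.0967, 0.199]
orientation: [0.343, 1.543, -0.346]
wrist_force: [-0.9, 0.4, 0.5]
width: 0.695
([[-0.0, 0.425, 0.905], [-0.002, 0.905, -0.425], [-1.0, -0.002, 0.0]], 'jaw', -25.1)
[0.65212743 0.10000434] ([111.0, 2.4, -3.1], [[179.9, 0.2, -0.0], [-0.1, 0.0, 0.1]]) 2.2
```

View pics/v3.png

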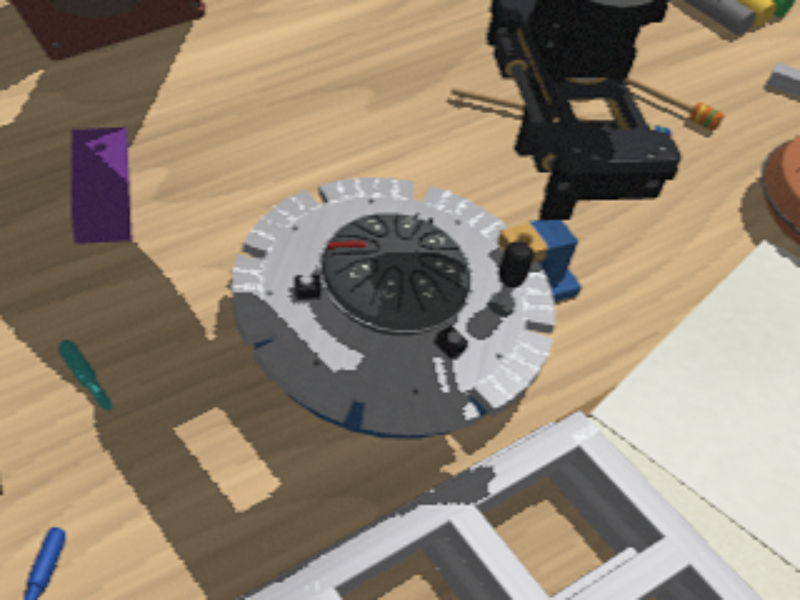

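```bash
python3 - <<'E'
from h import *
r=dict(np.load("scene0.npz"))
for p in ([.654,.0967,.199],[.652,.1,.12],[.652,.1,.102],[.6917,.0267,.045],[.6119,.151,.068]):
    q=np.linalg.inv(r["extrinsics"])@[*p,1];u=(r["mtx"]@q[:3])[:2]/q[2];print(p,u.round(1),((u-[200,130])*2.5).round())
E
```

```text
[0.654, 0.0967, 0.199] [414.8 201.6] [537. 179.]
[0.652, 0.1, 0.12] [406.1 228. ] [515. 245.]
[0.652, 0.1, 0.102] [404.1 233.8] [510. 260.]
[0.6917, 0.0267, 0.045] [382.2 277.2] [456. 368.]
[0.6119, 0.151, 0.068] [407.3 223.8] [518. 235.]
```

The scene view shows the gripper above the handle (515,255 in the crop), and the handle's top projects where I estimated it. Descending.

```bash
python3 -m handwheel '[[0.3,30,2,-3,0,0,0],[0.3,60,2,-3,0,0,0],[0.3,85,2,-3,0,0,0],[0.3,100,2,-3,0,0,0],[0.3,111,2,-3,0,0,0],[0.3,111,2,-3,0,0,0]]' 8; python3 - <<'E'
from h import *;from cell import ctrl
s=ctrl.observe();print(s["position"].round(4),s["wrist_force"],s["t"])
E
python3 -m handwheel '[[1,0,0,0,0,0,0],[1,0,0,0,0,0,0],[1,0,0,0,0,0,0],[1,0,0,0,0,0,0],[1,0,0,0,0,0,0],[1,0,0,0,0,0,0]]' 8
```

```text
t: 2.85
position: [0.6488, 0.1055, 0.0883]
orientation: [0.337, 1.546, -0.338]
wrist_force: [-0.0, 0.3, 0.3]
width: 0.699
[0.6488 0.1055 0.0883] [-0.03470374  0.3090738   0.27137895] 2.85
t: 3.45
position: [0.6506, 0.1049, 0.0902]
orientation: [0.339, 1.543, -0.338]
wrist_force: [2.5, -1.7, 3.4]
width: 0.275
```

```bash
cat >> h.py <<'E'
def arc(s,th0,degs,c=C0,r=.095,rad_fix=0):
    "tool y,z shifts (mm) for handle from th0 to th0+d; rad_fix: ends on the circle's radius"
    A=Rt.from_rotvec(s["orientation"]).as_matrix();p0=hp(th0,r,c)
    for d in degs:
        v=np.r_[hp(th0+d,r,c)-p0,0];print(d,(A.T@v*1000).round(1)[1:].tolist())
E
python3 - <<'E'
from h import *;from cell import ctrl
s=ctrl.observe();print(s["position"].round(4));arc(s,52,[-5,-11,-17,-24,-31,-38,-44,-48])
E
```

```text
[0.6506 0.1049 0.0902]
-5 [-2.3, 8.0]
-11 [-5.9, 17.2]
-17 [-10.4, 26.1]
-24 [-16.9, 35.7]
-31 [-24.4, 44.5]
-38 [-33.0, 52.3]
-44 [-41.1, 58.1]
-48 [-46.8, 61.5]
```

```bash
python3 -m handwheel '[[1,0,-2.3,8,0,0,0],[1,0,-5.9,17.2,0,0,0],[1,0,-10.4,26.1,0,0,0],[1,0,-16.9,35.7,0,0,0],[1,0,-24.4,44.5,0,0,0],[1,0,-33,52.3,0,0,0],[1,0,-41.1,58.1,0,0,0],[1,0,-41.1,58.1,0,0,0]]' 10; python3 - <<'E'
from h import *;from cell import ctrl
s=ctrl.observe();p=s["position"];d=p[:2]-C0;print(p.round(4),s["wrist_force"].round(1),np.hypot(*d),np.degrees(np.arctan2(d[1],d[0])))
arc(s,8,[-6,-13,-20,-27,-34,-41,-48,-54])
E
```

```text
t: 4.25
position: [0.6879, 0.0397, 0.0902]
orientation: [0.338, 1.539, -0.341]
wrist_force: [5.2, -1.8, 1.6]
width: 0.27
[0.6879 0.0397 0.0902] [ 5.2 -1.8  1.6] 0.09704543122692251 7.684664413312281
-6 [-8.6, 4.9]
-13 [-19.3, 9.5]
-20 [-30.4, 12.8]
-27 [-41.9, 14.7]
-34 [-53.4, 15.1]
-41 [-65.0, 14.2]
-48 [-76.4, 11.8]
-54 [-85.8, 8.7]
```

```bash
python3 -m handwheel '[[1,0,-8.6,4.9,0,0,0],[1,0,-19.3,9.5,0,0,0],[1,0,-30.4,12.8,0,0,0],[1,0,-41.9,14.7,0,0,0],[1,0,-53.4,15.1,0,0,0],[1,0,-65,14.2,0,0,0],[1,0,-76.4,11.8,0,0,0],[1,0,-76.4,11.8,0,0,0]]' 10; python3 - <<'E'
from h import *;from cell import ctrl
s=ctrl.observe();p=s["position"];d=p[:2]-C0;a=np.degrees(np.arctan2(d[1],d[0]));print(p.round(4),s["wrist_force"].round(1),np.hypot(*d),a)
arc(s,a,[-6,-12,-18,-24,-30,-36,-42,-48])
E
```

```text
t: 5.05
position: [0.6637, -0.0349, 0.09]
orientation: [0.337, 1.544, -0.343]
wrist_force: [0.7, -4.8, 3.5]
width: 0.275
[ 0.6637 -0.0349  0.09  ] [ 0.7 -4.8  3.5] 0.09474175278237153 -40.561879060181994
-6 [-9.4, -3.2]
-12 [-18.4, -7.4]
-18 [-27.0, -12.4]
-24 [-35.0, -18.4]
-30 [-42.3, -25.1]
-36 [-48.8, -32.6]
-42 [-54.6, -40.7]
-48 [-59.4, -49.4]
```

```bash
python3 -m handwheel '[[1,0,-9.4,-3.2,0,0,0],[1,0,-18.4,-7.4,0,0,0],[1,0,-27,-12.4,0,0,0],[1,0,-35,-18.4,0,0,0],[1,0,-42.3,-25.1,0,0,0],[1,0,-48.8,-32.6,0,0,0],[1,0,-54.6,-40.7,0,0,0],[1,0,-54.6,-40.7,0,0,0]]' 10; cat >> h.py <<'E'
def stripe(ctrl):
    for c,cc in(("top",[.5917,.0267]),("scene",[.5975,.0265])):
        r=ctrl.read_camera(c);hsv=cv2.cvtColor(r["img"],cv2.COLOR_BGR2HSV);P=cloud(r)
        m=((hsv[...,0]<8)|(hsv[...,0]>172))&(hsv[...,1]>110)&(hsv[...,2]>35);v,u=np.nonzero(m)
        X=ray(r,np.c_[u,v],.087)[:,:2]-cc;k=np.hypot(*X.T)<.075;X=X[k]
        if len(X)>3: q=X.mean(0);print(c,k.sum(),"ang",np.degrees(np.arctan2(q[1],q[0])).round(1),"r",np.hypot(*q).round(4))
        np.savez("last_"+c,**r);cv2.imwrite(f"pics/last_{c}.png",r["img"])
E
python3 - <<'E'
from h import *;from cell import ctrl
s=ctrl.observe();p=s["position"];d=p[:2]-C0;a=np.degrees(np.arctan2(d[1],d[0]));print(p.round(4),s["wrist_force"].round(1),np.hypot(*d),a)
arc(s,a,[-2,-4,-6,-8,-10,-12,-14]);stripe(ctrl)
a=cv2.imread("pics/last_top.png")[100:230,150:320];b=cv2.imread("pics/last_scene.png")[170:300,270:440]
cv2.imwrite("pics/v4.png",np.vstack([cv2.resize(a,(392,300)),cv2.resize(b,(392,300))]))
E
```

```text
t: 5.85
position: [0.6028, -0.0657, 0.0899]
orientation: [0.337, 1.546, -0.341]
wrist_force: [-1.7, -4.0, 5.0]
width: 0.272
[ 0.6028 -0.0657  0.0899] [-1.7 -4.   5. ] 0.09310754899533281 -83.16398597830988
-2 [-1.7, -2.9]
-4 [-3.3, -5.8]
-6 [-4.8, -8.7]
-8 [-6.1, -11.7]
-10 [-7.4, -14.8]
-12 [-8.6, -17.9]
-14 [-9.6, -21.1]
top 946 ang 142.1 r 0.0236
scene 25 ang 91.2 r 0.0447
```

View pics/v4.png

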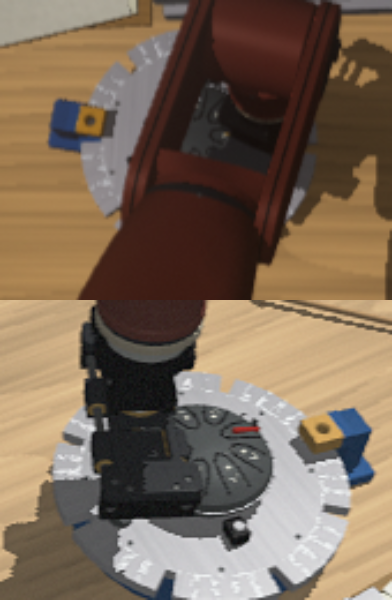

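The top view is blocked by the arm. The scene view (lower half) shows the stripe at about (245,430), around 9° short of the guide. Continuing by 9°, then releasing and backing off for a clear look.

```bash
python3 -m handwheel '[[1,0,-1.7,-2.9,0,0,0],[1,0,-3.3,-5.8,0,0,0],[1,0,-4.8,-8.7,0,0,0],[1,0,-6.7,-13.3,0,0,0],[1,0,-6.7,-13.3,0,0,0],[1,0,-6.7,-13.3,0,0,0]]' 10; python3 - <<'E'
from h import *;from cell import ctrl
s=ctrl.observe();p=s["position"];d=p[:2]-C0;a=np.degrees(np.arctan2(d[1],d[0]));print(p.round(4),s["wrist_force"].round(1),np.hypot(*d),a)
E
python3 -m handwheel '[[0.4,0,0,0,0,0,0],[0.4,0,0,0,0,0,0],[0.4,0,0,0,0,0,0],[0.4,-10,0,0,0,0,0],[0.4,-50,0,0,0,0,0],[0.4,-100,0,0,0,0,0]]'; python3 - <<'E'
from h import *;from cell import ctrl
s=ctrl.observe();print(s["position"],plan(s,[.535,-.30,.19],None),axes(s)[1:])
E
```

```text
t: 6.55
position: [0.5889, -0.0661, 0.0899]
orientation: [0.336, 1.545, -0.341]
wrist_force: [-2.4, -4.5, 6.5]
width: 0.274
[ 0.5889 -0.0661  0.0899] [-2.4 -4.5  6.5] 0.09279736374830062 -91.7563656556327
t: 7.15
position: [0.5874, -0.0634, 0.1882]
orientation: [0.339, 1.551, -0.338]
wrist_force: [0.8, 0.1, 1.4]
width: 0.588
[ 0.58743051 -0.06344898  0.18820063] ([-1.9, -236.8, 51.2], []) ('jaw', -24.7)
```

```bash
python3 -m handwheel '[[0.45,0,-45,10,-3,0,0],[0.45,0,-90,20,-6,0,0],[0.45,0,-135,30,-9,0,0],[0.45,0,-180,40,-12,0,0],[0.45,0,-225,48,-14,0,0],[0.45,0,-255,48,-14,0,0],[0.45,0,-255,48,-14,0,0]]'; python3 - <<'E'
from h import *;from cell import ctrl
s=ctrl.observe();print(s["position"],s["t"],axes(s)[1:])
g=np.array([[.6506,.1049],[.6879,.0397],[.6637,-.0349],[.6028,-.0657],[.5889,-.0661]]);print("centre by grip",circ(g),circ(g,.095))
stripe(ctrl)
r=dict(np.load("last_top.npz"))
cv2.imwrite("pics/v5.png",cv2.resize(r["img"][105:225,165:295],(650,600),interpolation=cv2.INTER_CUBIC))
E
```

```text
t: 7.85
position: [0.525, -0.3195, 0.1901]
orientation: [0.149, 1.566, -0.151]
wrist_force: [0.3, 0.5, -0.5]
width: 0.552
[ 0.52495123 -0.31951841  0.19009113] 7.85 ('jaw', -11.0)
centre by grip [0.59326867 0.02898761 0.09516189] [0.59347325 0.02889286 0.095     ]
top 31 ang 79.0 r 0.0456
scene 27 ang 82.3 r 0.0468
```

View pics/v5.png

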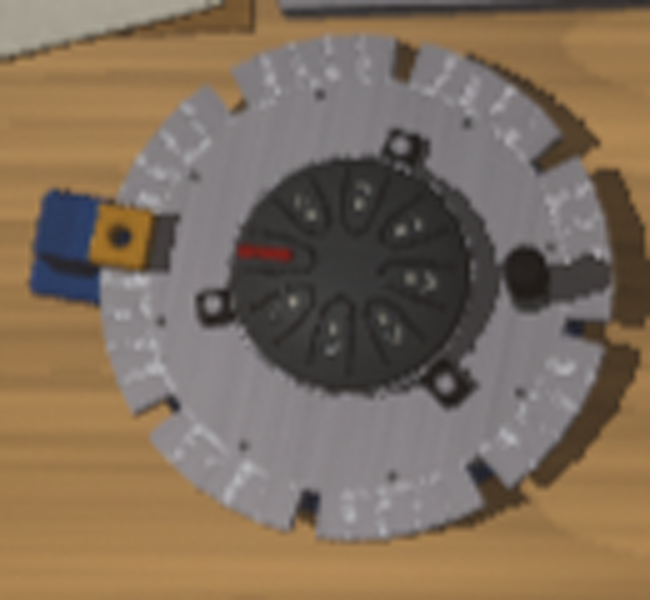

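```bash
python3 - <<'E'
from h import *;from cell import ctrl
r=dict(np.load("last_top.npz"))
n=np.array([[403,62],[232,100],[167,407],[310,505],[483,470],[577,327],[548,155]])/5+[165,105]-.4
X=ray(r,n,.045)[:,:2]-C0;a=np.degrees(np.arctan2(X[:,1],X[:,0]));print("rough",a.round(1),"r",np.hypot(*X.T).round(3))
# unwrap the rim: brightness at radius .127-.136, template fit period 45
V=r["img"].max(2).astype(np.float32);M=r["mtx"];E=np.linalg.inv(r["extrinsics"])
th=np.arange(0,360,.5);prof=0
for R in(.127,.130,.133):
    t=np.deg2rad(th);p=np.c_[C0[0]+R*np.cos(t),C0[1]+R*np.sin(t),np.full(len(t),.045),np.ones(len(t))]@E.T
    u=(p[:,:2]/p[:,2:3])*[M[0,0],M[1,1]]+[M[0,2],M[1,2]]
    prof=prof+cv2.remap(V,u[:,0].astype(np.float32)[None],u[:,1].astype(np.float32)[None],cv2.INTER_LINEAR)[0]
for k in range(0,360,45):
    c=(np.median(a%45)+k)%360;m=abs((th-c+180)%360-180)<7;w=np.clip(np.median(prof[m])-15-prof[m],0,None);dd=(th[m]-c+180)%360-180
    print(k,round(c,1),"notch",round(c+(w@dd)/max(w.sum(),1),2),w.sum().round())
gh=np.array([120,237])/5+[165,105]-.4;g=ray(r,gh,.066)[0];d=g[:2]-C0;print("guide hole",g,np.hypot(*d),np.degrees(np.arctan2(d[1],d[0])))
g2=hp(np.degrees(np.arctan2(d[1],d[0])),.127,np.array([.5934,.0289]));print("guide in robot frame",g2)
s=ctrl.observe();pin=np.array([.5645,-.362])+[.0017,.0022];print(s["position"],pin,plan(s,[*pin,.11]),plan(s,[*pin,.047]))
E
```

```text
rough [ -10.5   34.4  124.1  169.7 -144.8 -100.3  -54.6] r [0.128 0.125 0.122 0.123 0.124 0.123 0.128]
0 34.7 notch 34.7 0.0
45 79.7 notch 79.11 1294.0
90 124.7 notch 121.48 286.0
135 169.7 notch 169.23 945.0
180 214.7 notch 214.48 1649.0
225 259.7 notch 259.78 1266.0
270 304.7 notch 304.91 980.0
315 349.7 notch 349.44 1032.0
guide hole [0.61249337 0.15224611 0.066     ] 0.12725639193645333 80.59584986279023
guide in robot frame [0.61415147 0.15419316]
[ 0.52639697 -0.316058    0.18988181] [ 0.5662 -0.3598] ([79.9, -35.5, 47.3], []) ([142.9, -35.6, 47.3], [])
```

Notch is at about 79.5° and the guide at 80.6°, so the table needs about +1° at the end. Now the pin.

```bash
python3 -m handwheel '[[0.45,20,-18,24,0,0,0],[0.45,50,-35.5,47,0,0,0],[0.45,80,-35.5,47,0,0,0],[0.45,80,-35.5,47,0,0,0],[0.45,80,-35.5,47,0,0,0]]'; python3 - <<'E'
from h import *;from cell import ctrl
s=ctrl.observe();print(axes(s)[1:],plan(s,[.5662,-.3598,.047]))
r=ctrl.read_camera("scene");cv2.imwrite("pics/v6.png",cv2.resize(r["img"][215:345,120:280],(738,600),interpolation=cv2.INTER_CUBIC))
E
```

```text
t: 8.45
position: [0.5663, -0.3575, 0.1093]
orientation: [0.147, 1.568, -0.144]
wrist_force: [0.6, 0.9, 1.1]
width: 0.552
('jaw', -10.6) ([62.3, -2.3, 0.4], [])
```

View pics/v6.png

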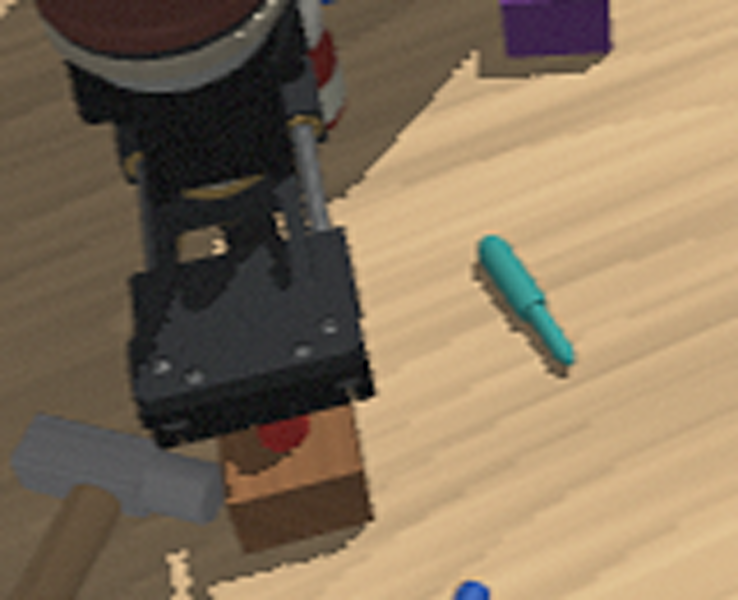

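The scene view shows the gripper body hiding the fingers, with the red pin head just visible at (285,430) below it, as expected. Descending onto the pin head.

```bash
python3 -m handwheel '[[0.45,20,-1,0,0,0,0],[0.45,40,-2,0,0,0,0],[0.45,52,-2,0,0,0,0],[0.45,61,-2,0,0,0,0],[0.45,61,-2,0,0,0,0],[0.45,61,-2,0,0,0,0]]'; python3 -m handwheel '[[0.6,0,0,0,0,0,0],[0.7,0,0,0,0,0,0],[0.8,0,0,0,0,0,0],[1,0,0,0,0,0,0],[1,0,0,0,0,0,0],[1,0,0,0,0,0,0]]' 5
```

```text
t: 9.1
position: [0.5663, -0.3617, 0.0496]
orientation: [0.146, 1.565, -0.147]
wrist_force: [-0.5, -1.2, -0.5]
width: 0.55
t: 9.7
position: [0.5662, -0.3617, 0.0489]
orientation: [0.146, 1.565, -0.147]
wrist_force: [1.6, -0.1, 0.9]
width: 0.252
```

```bash
python3 -m handwheel '[[1,0,0,0,0,0,0],[1,-10,0,0,0,0,0],[1,-25,0,0,0,0,0],[1,-45,0,0,0,0,0],[1,-75,0,0,0,0,0],[1,-110,0,0,0,0,0],[1,-145,0,0,0,0,0],[1,-145,0,0,0,0,0]]' 15; python3 - <<'E'
from h import *;from cell import ctrl
s=ctrl.observe();print(s["width"],axes(s)[1:],plan(s,[.614,.1535,.15],-10.6))
E
```

```text
t: 10.5
position: [0.568, -0.3634, 0.2004]
orientation: [0.142, 1.558, -0.151]
wrist_force: [0.7, -1.4, -0.6]
width: 0.242
0.24160772817914952 ('jaw', -10.7) ([47.6, 516.6, -51.3], [[-0.1, 0.5, 0.3], [179.9, 0.4, -0.7]])
```

```bash
python3 -m handwheel '[[1,0,25,-2,0,0,0],[1,0,65,-6,0,0,0],[1,0,105,-10,0,0,0],[1,0,145,-14,0,0,0],[1,0,185,-18,0,0,0],[1,0,225,-22,0,0,0],[1,0,265,-26,0,0,0],[1,0,305,-30,0,0,0]]'; python3 -m handwheel '[[1,0,40,-4,0,0,0],[1,0,80,-8,0,0,0],[1,0,120,-12,0,0,0],[1,0,160,-16,0,0,0],[1,0,190,-19,0,0,0],[1,0,210,-21,0,0,0],[1,0,210,-21,0,0,0],[1,0,210,-21,0,0,0]]'; python3 - <<'E'
from h import *;from cell import ctrl
s=ctrl.observe();print(s["width"],axes(s)[1:],plan(s,[.614,.1535,.118],-10.6))
E
```

```text
t: 11.3
position: [0.5917, -0.0544, 0.192]
orientation: [0.147, 1.569, -0.147]
wrist_force: [0.5, 0.4, -1.1]
width: 0.245
t: 12.1
position: [0.6104, 0.154, 0.1921]
orientation: [0.145, 1.568, -0.147]
wrist_force: [-0.4, -0.6, -1.9]
width: 0.243
0.24299787677476956 ('jaw', -10.6) ([74.1, 0.3, 3.8], [[-0.0, -0.1, 0.1], [180.0, 0.1, 0.2]])
```

```bash
python3 -m handwheel '[[1,25,0.3,3.8,0,0,0],[1,50,0.3,3.8,0,0,0],[1,70,0.3,3.8,0,0,0],[1,70,0.3,3.8,0,0,0],[1,70,0.3,3.8,0,0,0]]'; python3 - <<'E'
from h import *;from cell import ctrl
for i in range(2):
    r=ctrl.read_camera("scene");s=ctrl.observe();print(s["position"],plan(s,[.614,.1535,.118],-10.6))
E=np.linalg.inv(r["extrinsics"])
p=s["position"]
for q in([p[0],p[1]+.0007,p[2]-.041],[.6142,.1542,.068]):
    c=E@[*q,1];u=(r["mtx"]@c[:3])[:2]/c[2];print(q,u,(u-[360,170])*6)
cv2.imwrite("pics/v7.png",cv2.resize(r["img"][170:270,360:490],(780,600),interpolation=cv2.INTER_CUBIC))
E
```

```text
t: 12.6
position: [0.6149, 0.1525, 0.1233]
orientation: [0.147, 1.567, -0.148]
wrist_force: [-0.2, 0.4, -1.1]
width: 0.244
[0.61579422 0.15281189 0.12449511] ([6.5, 0.3, -1.9], [[-0.2, 0.1, -0.0], [179.8, -0.0, -0.1]])
[0.61625933 0.15308661 0.12515879] ([7.2, -0.0, -2.3], [[-0.2, 0.1, -0.0], [179.8, -0.0, -0.2]])
[np.float64(0.616259328537723), np.float64(0.15378661105681257), np.float64(0.08415878681442815)] [411.21573992 219.76905792] [307.29443952 298.6143475 ]
[0.6142, 0.1542, 0.068] [409.05689675 224.03179766] [294.34138052 324.19078597]
```

View pics/v7.png

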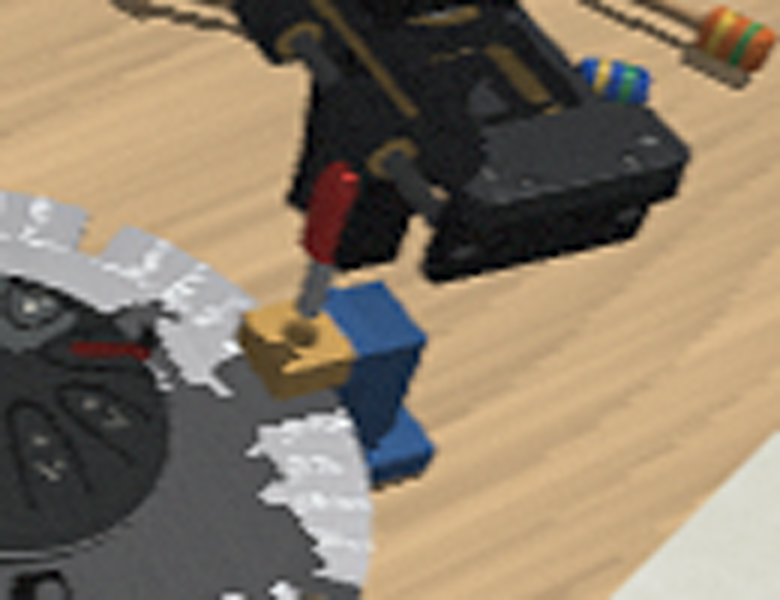

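The scene crop shows the pin tip at (311,305) just above the guide hole at (300,333). Almost all of that offset comes from the height gap, so the pin is centred to within about 1 mm. Lowering gently.

```bash
python3 -m handwheel '[[1,4,0,-0.8,0,0,0],[1,8,0,-0.8,0,0,0],[1,12,0,-0.8,0,0,0],[1,15,0,-0.8,0,0,0],[1,18,0,-0.8,0,0,0],[1,18,0,-0.8,0,0,0]]' 8;  python3 -m handwheel '[[1,2,0,0,0,0,0],[1,4,0,0,0,0,0],[1,6,0,0,0,0,0],[1,6,0,0,0,0,0]]' 8
```

```text
t: 13.3
position: [0.6139, 0.154, 0.1048]
orientation: [0.147, 1.567, -0.147]
wrist_force: [0.5, 0.7, -1.9]
width: 0.25
t: 13.7
position: [0.6142, 0.1539, 0.0991]
orientation: [0.147, 1.566, -0.147]
wrist_force: [-0.8, 1.7, -2.2]
width: 0.251
```

```bash
python3 -m handwheel '[[1,2,0,0,0,0,0],[1,4,0,0,0,0,0],[1,6,0,0,0,0,0],[1,8,0,0,0,0,0],[1,9.5,0,0,0,0,0],[1,9.5,0,0,0,0,0]]' 8; python3 - <<'E'
from h import *;from cell import ctrl
r=ctrl.read_camera("scene");s=ctrl.observe();print(s["position"],s["wrist_force"])
cv2.imwrite("pics/v8.png",cv2.resize(r["img"][170:270,360:490],(780,600),interpolation=cv2.INTER_CUBIC))
E
```

```text
t: 14.3
position: [0.6143, 0.1538, 0.0897]
orientation: [0.147, 1.566, -0.147]
wrist_force: [-0.5, 2.1, -2.0]
width: 0.248
[0.61429279 0.15379668 0.08969148] [-1.24005709  1.85129    -1.91233862]
```

View pics/v8.png

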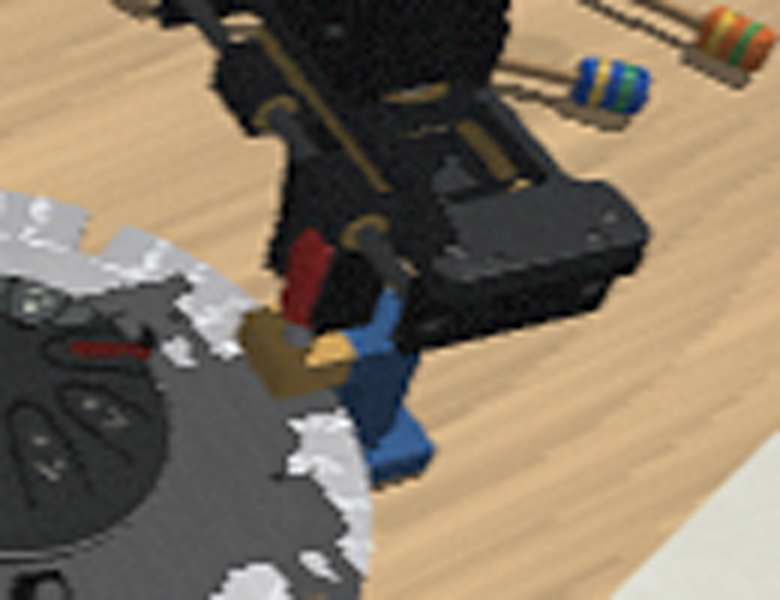

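The pin's shank is in the guide at (300,335), with the head still about 14 mm above the mouth. Lowering the last few mm, then releasing.

```bash
python3 -m handwheel '[[1,1.5,0,0,0,0,0],[1,3,0,0,0,0,0],[1,3,0,0,0,0,0]]' 5; python3 -m handwheel '[[0.65,0,0,0,0,0,0],[0.5,0,0,0,0,0,0],[0.5,0,0,0,0,0,0],[0.5,0,0,0,0,0,0],[0.5,-15,0,0,0,0,0],[0.5,-50,0,0,0,0,0],[0.5,-100,0,0,0,0,0],[0.5,-100,0,0,0,0,0]]' 5; python3 - <<'E'
from h import *;from cell import ctrl
s=ctrl.observe();c=np.array([.5934,.0289]);p=hp(-92,.095,c);print(s["position"],p,plan(s,[*p,.188],-20))
E
```

```text
t: 14.65
position: [0.6144, 0.1537, 0.0868]
orientation: [0.147, 1.566, -0.147]
wrist_force: [-0.5, 2.0, -2.0]
width: 0.25
t: 15.45
position: [0.6195, 0.1545, 0.1974]
orientation: [0.149, 1.551, -0.144]
wrist_force: [0.9, -0.4, 1.8]
width: 0.498
[0.61946275 0.15452896 0.19741672] [ 0.59008455 -0.06604213] ([8.6, -222.2, 12.0], [[9.3, 0.8, -0.3], [-170.7, 0.5, 1.2]])
```

```bash
python3 -m handwheel '[[0.5,0,-35,2,0,0,0],[0.5,0,-75,5,0,0,0],[0.5,0,-115,8,0,0,0],[0.5,0,-155,11,0,0,0],[0.5,0,-195,14,0,0,0],[0.5,0,-221,15,0,0,0],[0.5,0,-221,15,0,0,0],[0.5,0,-221,15,0,0,0]]' 5; cat >> h.py <<'E'
def pinhead(ctrl,tag):
    r=ctrl.read_camera("scene");hsv=cv2.cvtColor(r["img"],cv2.COLOR_BGR2HSV);P=cloud(r)
    m=((hsv[...,0]<8)|(hsv[...,0]>172))&(hsv[...,1]>110)&(hsv[...,2]>35);m[:,:385]=0;m[:,440:]=0;m[:180]=0;m[250:]=0
    v,u=np.nonzero(m);print("pin px n",len(v),"rows",v.min(),v.max(),"cols",u.min(),u.max(),"z max/min",np.nanpercentile(P[m][:,2],[97,3]).round(4))
    cv2.imwrite(f"pics/{tag}.png",cv2.resize(r["img"][170:330,290:490],(750,600),interpolation=cv2.INTER_CUBIC))
E
python3 - <<'E'
from h import *;from cell import ctrl
pinhead(ctrl,"v9");s=ctrl.observe();print(s["position"],plan(s,[.5889,-.0661,.088],-10.6))
E
```

```text
t: 16.25
position: [0.5884, -0.0665, 0.1881]
orientation: [0.148, 1.564, -0.148]
wrist_force: [-0.9, -0.0, -1.1]
width: 0.498
pin px n 143 rows 209 225 cols 407 419 z max/min [0.1145 0.0796]
[ 0.58843002 -0.06565543  0.18787401] ([99.9, -0.4, 0.4], [[-0.1, 0.1, -0.0], [179.9, -0.0, -0.1]])
```

View pics/v9.png

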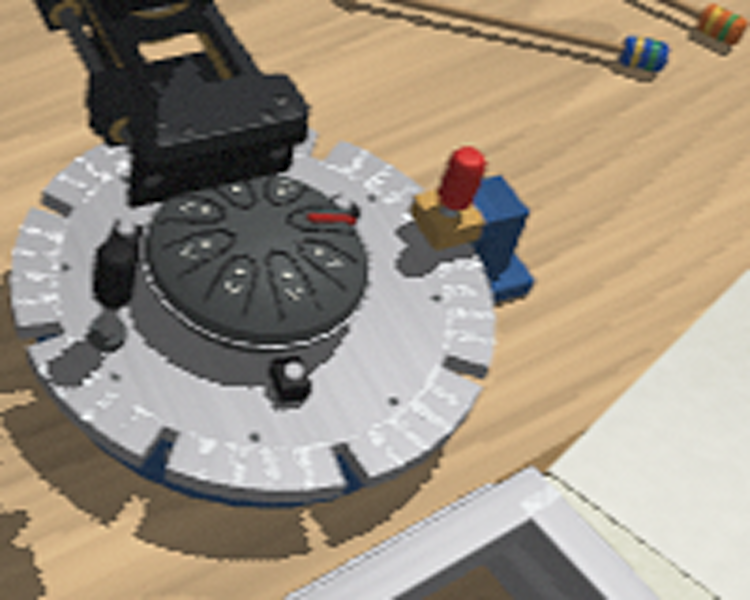

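The picture shows the pin upright in the guide with its head clear of the brass, top at z = 0.1145, so it is standing on the plate. The handle is at (115,270), below the gripper. Now to grip it.

```bash
python3 -m handwheel '[[0.5,30,0,0,0,0,0],[0.5,60,0,0,0,0,0],[0.5,85,0,0,0,0,0],[0.5,100,0,0,0,0,0],[0.5,100,0,0,0,0,0],[0.6,100,0,0,0,0,0],[0.7,100,0,0,0,0,0],[0.8,100,0,0,0,0,0]]' 8;python3 -m handwheel '[[1,0,0,0,0,0,0],[1,0,0,0,0,0,0],[1,0,0,0,0,0,0],[1,0,0,0,0,0,0]]' 8; python3 - <<'E'
from h import *;from cell import ctrl
pinhead(ctrl,"x1");print(ctrl.observe()["position"])
E
```

```text
t: 17.1
position: [0.5893, -0.0663, 0.0888]
orientation: [0.146, 1.563, -0.147]
wrist_force: [0.6, 0.6, -1.2]
width: 0.31
t: 17.5
position: [0.589, -0.0662, 0.0886]
orientation: [0.147, 1.564, -0.147]
wrist_force: [-1.4, 1.6, 6.5]
width: 0.277
pin px n 143 rows 210 225 cols 407 419 z max/min [0.1144 0.0799]
[ 0.58898013 -0.06628043  0.08857174]
```

```bash
python3 -m handwheel '[[1,0,0,0.4,0,0,0],[1,0,0.1,0.8,0,0,0],[1,0,0.1,0.8,0,0,0],[1,0,0.1,0.8,0,0,0]]' 8; python3 - <<'E'
from h import *;from cell import ctrl
pinhead(ctrl,"x1")
E
python3 -m handwheel '[[1,0,0,0.4,0,0,0],[1,0,0.1,0.8,0,0,0],[1,0,0.1,0.8,0,0,0],[1,0,0.1,0.8,0,0,0]]' 8; python3 - <<'E'
from h import *;from cell import ctrl
pinhead(ctrl,"x1")
E
```

```text
t: 17.95
position: [0.5898, -0.0663, 0.0886]
orientation: [0.147, 1.564, -0.147]
wrist_force: [-0.9, 0.9, 6.4]
width: 0.274
pin px n 140 rows 210 226 cols 408 419 z max/min [0.114  0.0797]
t: 18.4
position: [0.5905, -0.0663, 0.0886]
orientation: [0.147, 1.564, -0.147]
wrist_force: [-1.7, 1.6, 6.3]
width: 0.273
pin px n 141 rows 211 226 cols 408 420 z max/min [0.1134 0.0783]
```

```bash
for i in 1; do python3 -m handwheel '[[1,0,0,0.4,0,0,0],[1,0,0.1,0.7,0,0,0],[1,0,0.1,0.7,0,0,0],[1,0,0.1,0.7,0,0,0]]' 8; done; python3 - <<'E'
from h import *;from cell import ctrl
pinhead(ctrl,"x1")
E
python3 -m handwheel '[[1,0,0,0.4,0,0,0],[1,0,0.1,0.7,0,0,0],[1,0,0.1,0.7,0,0,0],[1,0,0.1,0.7,0,0,0]]' 8; python3 - <<'E'
from h import *;from cell import ctrl
pinhead(ctrl,"x1")
E
```

```text
t: 18.85
position: [0.591, -0.0663, 0.0886]
orientation: [0.147, 1.564, -0.147]
wrist_force: [-2.3, 2.5, 8.0]
width: 0.276
pin px n 140 rows 211 226 cols 408 420 z max/min [0.1127 0.0796]
t: 19.3
position: [0.5918, -0.0664, 0.0886]
orientation: [0.147, 1.564, -0.147]
wrist_force: [-2.6, 1.2, 6.3]
width: 0.272
pin px n 145 rows 212 228 cols 405 417 z max/min [0.1038 0.0676]
```

The head top is now at z = 0.104, so the pin has dropped home. Releasing and backing away.

```bash
python3 -m handwheel '[[0.6,0,0,0,0,0,0],[0.5,0,0,0,0,0,0],[0.5,0,0,0,0,0,0],[0.5,-15,0,0,0,0,0],[0.5,-50,0,0,0,0,0],[0.5,-95,0,0,0,0,0],[0.5,-130,0,0,0,0,0],[0.5,-130,0,0,0,0,0]]' 8;  python3 -m handwheel '[[0.5,0,-40,0,0,0,0],[0.5,0,-80,-10,0,0,0],[0.5,0,-120,-20,0,0,0],[0.5,0,-160,-30,0,0,0],[0.5,0,-190,-40,0,0,0],[0.5,0,-190,-40,0,0,0],[0.5,0,-190,-40,0,0,0]]'; python3 - <<'E'
from h import *;from cell import ctrl
pinhead(ctrl,"x1");stripe(ctrl);s=ctrl.observe();print(s["t"],s["position"],s["wrist_force"])
cv2.imwrite("pics/v10.png",cv2.resize(cv2.imread("pics/last_scene.png")[150:350,130:450],(800,500),interpolation=cv2.INTER_CUBIC))
E
```

```text
t: 20.15
position: [0.5948, -0.0672, 0.2254]
orientation: [0.145, 1.554, -0.148]
wrist_force: [0.2, -0.2, 0.8]
width: 0.498
t: 20.85
position: [0.516, -0.2459, 0.217]
orientation: [0.149, 1.566, -0.148]
wrist_force: [0.3, 1.0, -0.4]
width: 0.501
pin px n 144 rows 212 228 cols 405 417 z max/min [0.1038 0.0683]
top 30 ang 80.9 r 0.045
scene 28 ang 84.4 r 0.0451
21.0 [ 0.51687212 -0.24453711  0.21701789] [-0.21948093  0.24650768 -0.16772974]
```

View pics/v10.png

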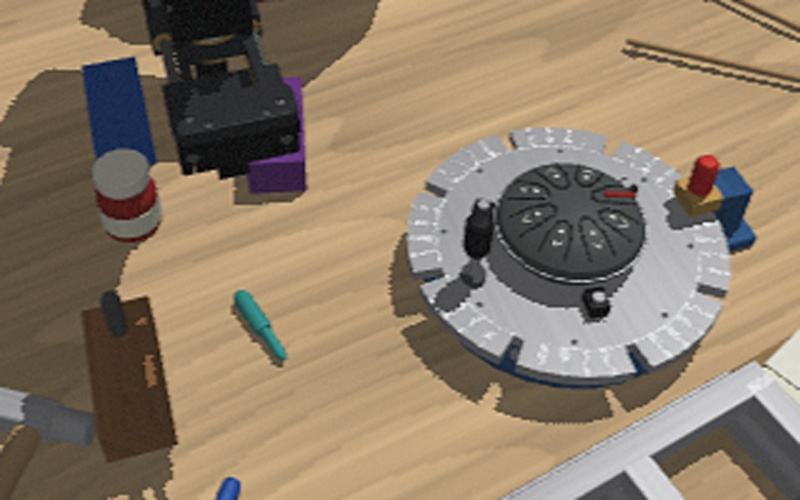

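The pin head sits flush on the brass at (703,180), the stripe points to the guide, the punch still stands in the block at (113,312), and the arm is clear.

```bash
python3 -c "
from cell import ctrl
print(ctrl.hand_in())"
```

```text
the job is handed in; nothing more can be done
None
```

The locking pin is home in the striped tongue's notch, and the job was handed in at about 21 s of the 72 s allowed.

**What I did:** I turned the table about 144° clockwise (seen from above) by the handle, which was the shorter way. I then put the pin in the guide and eased the table back about 1.8° until the pin dropped under its own weight. Wrist force readings, taken at the end of each move, stayed below about 9 N.

**Last checks:**
- **Pin:** its head top fell from 0.1145 m to 0.1038 m, which matches the 0.104 m expected when home, and it stayed there after I let go.
- **Stripe:** the top camera puts it at 80.9°, against 80.6° for the guide.
- **Punch and arm:** the punch still stands in the block, and the arm was clear and touching nothing.

**Disagreements:**
- **Cameras:** the scene camera read the stripe at 84.4°. It sits several millimetres off the top camera in x, so I relied on the top camera, corrected by where the gripper held the handle.
- **Notch estimate:** I expected to ease the table about 1.0° from the picture, but it took about 1.8°.

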